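# Screw the lid onto the jar of tesserae

## Robot

A 7-joint arm with a two-finger parallel gripper is mounted at the origin on the work surface. World frame = base frame: x ahead of the robot, y to its left, z up, the work surface at z = 0. Lengths are in m, angles in rad, forces in N, time in s.
With the tool pointing down it reaches from about 0.4 to 0.85 m from the base axis. Payload 10.4 kg.
Tool frame: the origin (TCP) lies midway between the tips of the shut fingers; the grasp point (between the pads) lies manip.pinch_z behind it (manip.pinch_z is the distance from the TCP to the grasp point, in m); z points along the fingers, y is the direction in which the jaws open and shut (so a half turn about z gives the same grasp; the last joint's range is limited). The gripper opens to 85 mm and grips with 20 to 120 N. Pads are 22 mm wide; open, the fingers measure 114 mm over their backs; the gripper's body (76 mm by 85 mm) begins 54 mm behind the grasp point. The pads swing forward as they close: fully open they stand 13 mm farther back than shut.
Start: joints at [1.271, 0.332, -0.065, 1.46, 0.022, 1.35, -0.088], TCP at [0.171, -0.601, 0.231] pointing down, gripper open.
Joint ranges: [-2.6, 2.6], [-0.5, 2.12], [-1.47, 1.34], [0.16, 2.42], [-1.27, 4.41], [0.06, 2.06], [-2.6, 2.6]. Speed limits (rad/s): [2.22, 2.22, 2.79, 2.79, 3.14, 3.14, 3.14].

## Interface

Orientations are given as a unit quaternion [x, y, z, w].
In Python, from workcell import manip gives the robot as it stands.
- The arm moves only by the shell command python3 -m handwheel 'ROWS' [FORCE]. ROWS is JSON, a list that holds one entry, the list of rows, each a list of 7 numbers: the shift along the tool's x, y, z in m, then the turn, a rotation vector about the tool's x, y, z in rad, then the finger opening in m, from 0 to 0.0854. In form: [[[tx, ty, tz, ax, ay, az, claw], ...]]. A call has 1 to 8 rows; each row is the pose to reach, as a shift and turn from the pose commanded when the call began, along the tool's axes at that moment; what a row does not reach only later rows make up. A row lasts 1/8 s, in which the tool goes at most 62.5 mm and 10.7 degrees, less where a joint would pass 70% of its speed; a pose out of reach is approached as far as the arm can. A call with a gripper value outside its range is refused whole. The fingers move at their own pace and stop on an object; FORCE is the grip in N (left out, the last holds). Time passes only in rows, so rows that repeat a pose let the fingers close. It gives the time, the measured TCP pose, the force and the opening at its end, in the units of the state.
- manip.get_obs(): the state, without advancing time (a new reading comes with each control period).
- manip.camera(name): name is "scene" or "side" or "wrist"; returns the picture (384x512x3 uint8, blue, green, red); there is no depth.
- manip.calibration(name): a dict with "fx", "fy", "cx", "cy" (pixels), "view" (4x4, takes a point from world to camera coordinates); the wrist camera has in their place "tool_from_camera" (4x4, takes a point from camera to tool coordinates, whose origin is the TCP and whose axes are the flange's). Camera axes: x right, y up, looking along -z (the intrinsics and any distortion apply to the point x, -y, -z); pixel columns grow to the right and rows downward; lengths in m; the calibration is good to about 2 mm. A picture is of the moment at which its call begins: read the wrist's pose just before it. calibration takes no time and is no camera call.
- manip.hand_in(): hands the job in, once; it reports no verdict.
The state is a dict: "clock": time; "joint_pos": joint angles; "joint_velocities": joint speeds; "tau": joint torques, N m; "position": TCP position; "ee_rot": TCP orientation; "ft_force": force on the tool from outside, world axes, zero at the start; "torque": the same for the moment, N m; "grip_width": opening from 0.0 (shut) to 1.0 (fully open).
Only numpy, scipy, OpenCV 4.12 (cv2) and the standard library are available. Lean on these libraries where they do the work, as an engineer would, in place of code of your own. Each camera call takes 0.05 s, during which the arm holds its last target.

## Task

Close the open jar with the smaller of the two lids standing in the rack. Take that lid out and lay it flat on the rubber mat, top side up, and let go of it; then take it again by its rim, set it level on the jar, turn it back until it drops into the thread, and screw it down until it is fully home and tight. Leave everything else where it is.

Things in the scene. Friction and masses are not known exactly. Their poses are not given: they have to be found in the camera images.
- lid: The jar's lid: plain aluminium octagon, 66 mm across flats (71 over corners), 21.5 mm tall, 80 g, closed flat top; hollow below, 5 mm wall, three inner lugs just inside the open underside. Origin: centre of the open underside; +z along its axis out of the closed top; +x to the middle of a flat (a flat every 45 degrees). It starts on edge in one of the rack's slots, standing on a flat, z level.
- lid_top (a point): Centre of the lid's closed top, 21.5 mm from the lid's origin along its z; axes as the lid's. In the rack the upper 42 mm of the lid stands free above the slot walls and can be pinched across its 21.5 mm thickness; lying flat, it can be gripped from above across two opposite flats (66 mm).
- lid_seat (a point): Centre of the lid's inner ceiling, 18.5 mm from the lid's origin along its z; axes as the lid's. With the lid fully home the ceiling rests on the jar's rim.
- wide_lid: A second octagonal aluminium lid, 84 mm across flats, 21.5 mm tall: too wide for this jar, leave it alone. It stands on edge in the rack's other slot (which is which varies). Origin and axes as for the lid.
- rack: Fixed wooden lid rack, 104 (its x) x 136 (its y) mm. Two slots along its x, centred 42 mm either side of its middle in y, 25 mm wide; slot floor 10 mm and tops of the slot walls 34 mm above the table. Origin: centre of the underside.
- mat: Fixed thin black rubber mat on the table between rack and jar, 150 (x) x 130 (y) x 3 mm, kept clear for laying the lid down. Origin: centre of the underside.
- jar: The open jar: white plastic, 58 mm across, held fast (cannot turn or move) in a fixed wooden block 100 x 100 x 28 mm. Body up to 91 mm, then a threaded neck 24 mm tall, 46 mm across (51 over the threads), narrowing to 41 mm over its last 3 mm. Origin: centre of the block's underside, z up.
- jar_rim (a point): Centre of the jar's rim (mouth), 115 mm above the table, z up. Right-hand thread with three starts 120 degrees apart, lead 24.6 mm per turn (3.9 mm per rad), self-locking: the lid goes down when turned clockwise seen from above. Where the starts lie around the neck varies and is not tied to the axes given: find it by touch.
- jar_neck (a point): Centre of the neck's foot, 91 mm above the table. A lid set on at random mostly rests on top of the threads, ceiling 11 to 17 mm above the rim; stops there bar turning clockwise. Turned back (counter-clockwise from above) it rises up to 4 mm, then drops about 6 mm off the threads' ends, ceiling now 8 to 9 mm above the rim; turned back further it meets a stop (at most 2.1 rad in all).
- jar_mid (a point): Point on the jar's axis, 60 mm above the table. By chance the lid drops in at once; it then turns back at most 0.4 rad to that stop. From the stop, clockwise, it catches under the threads (torque under 0.35 N m), the ceiling reaches the rim after 1.6 to 2.4 rad, still loose; at 2.8 to 3.3 rad it is tight: past 0.6 N m, against an end stop. Over 1.2 N m can force a stop.
- tray_a: Bystander, to be left alone: open grey tray 90 x 90 x 32 mm full of yellow tesserae.
- tray_b: Bystander, to be left alone: open grey tray 90 x 90 x 32 mm full of pink tesserae.
- tray_c: Bystander, to be left alone: open grey tray 90 x 90 x 32 mm full of black tesserae.
- glue: Bystander, to be left alone: white plastic bottle, 64 mm across, 150 mm tall, standing.
- spare: Bystander, to be left alone: closed white jar with its cap on, 60 mm across, 75 mm tall, standing.
- brush: Bystander, to be left alone: hand brush 160 mm long, lying.
- spatula: Bystander, to be left alone: spatula 170 mm long, lying.
- nippers: Bystander, to be left alone: tile nippers 150 mm long, lying.
Mind the look-alikes: they are no part of the job. Leave any purple look-alike of the lid alone. What is shaped like the jar but red is not meant.

How it is judged:
On the way:
1. the lid lies flat on the mat, top side up, let go (angle between lid's own z axis and vertical below 0.1 rad and height (world z) of lid below 0.008 m and horizontal distance between lid and mat below 0.08 m and contact force between lid and the fingers below 0.1 N), for 0.2 s.
At the end, for the whole second after the job is handed in: the lid sits on the jar, screwed fully home: its inner ceiling less than 1.5 mm above the rim, centred within 3 mm, level within 0.05 rad, tight (pressing on the rim with over 3 N, not merely resting), at rest (z of lid_seat in the frame of jar_rim below 0.0015 m and horizontal distance between lid_seat and jar_rim below 0.003 m and angle between lid's own z axis and vertical below 0.05 rad and contact force between lid and jar above 3 N and linear speed of lid below 0.01 m/s and angular speed of lid below 0.1 rad/s); the robot touches nothing.
It fails at once if the wide lid was moved by more than 15 mm (distance of wide_lid from where it was at the start of the episode above 0.015 m).
It fails at once if a bystander was moved by more than 20 mm (distance of any of tray_a, tray_b, tray_c, glue, spare, brush, spatula, nippers from where it was at the start of the episode above 0.02 m).
It also fails if it takes over 72 s, if anything falls off the work surface, if the arm or the gripper's body presses on something with over 40 N, if the wrist force passes 120 N, or if a joint passes its speed limit or range.

## Working session

There is one attempt and no reset: what is moved stays moved. The work goes in short steps, Python scripts to look and compute and a shell command to move; the robot and the scene stay as the last step left them, time stands still between calls to the robot, and variables do not carry over. Pictures are saved under pics/ and viewed, and the job is handed in when it is done.

```bash
mkdir -p pics; ls; python3 - <<'E'
from workcell import manip
import cv2, json
o=manip.get_obs();print(o);print(manip.pinch_z)
for n in("scene","side","wrist"):
    cv2.imwrite(f"pics/{n}0.png",manip.camera(n)); print(n,manip.calibration(n))
E
```

```text
pics
{'clock': 0.0, 'joint_pos': array([ 1.2713747 ,  0.33283654, -0.0647033 ,  1.46094891,  0.02159018,
        1.34990546, -0.08848271]), 'joint_velocities': array([-0.0031423 ,  0.00069826, -0.00073289, -0.00095703, -0.0001595 ,
        0.0006008 , -0.00210698]), 'tau': array([ 3.12815409e-04, -6.25457811e+01,  4.91273229e-02, -3.91609311e+01,
        1.61534396e-02,  1.00396411e-02,  2.06857652e-05]), 'position': array([ 0.17070769, -0.60083959,  0.23053438]), 'ee_rot': array([ 9.90433543e-01,  1.37988783e-01, -1.24441266e-04, -6.90455491e-04]), 'ft_force': array([ 0.2523825 , -0.69713181,  0.31850459]), 'torque': array([0.03323813, 0.00509983, 0.03243674]), 'grip_width': 0.9975076471944888}
0.0187
scene {'fx': 368.46847592875434, 'fy': 368.46847592875434, 'cx': 258.1343051171317, 'cy': 188.54697867449826, 'view': array([[ 6.88056952e-04,  9.99992927e-01, -3.69754843e-03,
        -1.03025334e-02],
       [-5.49658221e-01,  3.46708771e-03,  8.35382439e-01,
         2.09368224e-01],
       [ 8.35389350e-01,  1.45759720e-03,  5.49656719e-01,
        -1.39479230e+00],
       [ 0.0000
[... 204 characters left out ...]
7 , -0.05514348,  0.0012155 , -0.53511561],
       [ 0.03756802,  0.6960453 ,  0.71701436, -0.08630355],
       [-0.04038471, -0.71587718,  0.69705734, -1.11117299],
       [ 0.        ,  0.        ,  0.        ,  1.        ]])}
wrist {'fx': 326.81099535095535, 'fy': 326.81099535095535, 'cx': 250.8679823504934, 'cy': 194.40325544568964, 'tool_from_camera': array([[-3.10488459e-04,  9.63256092e-01,  2.68584445e-01,
         6.64804126e-02],
       [ 9.99999940e-01,  3.40127219e-04, -6.38204295e-05,
         8.79800123e-04],
       [-1.52828298e-04,  2.68584409e-01, -9.63256140e-01,
        -1.42786720e-01],
       [ 0.00000000e+00,  0.00000000e+00,  0.00000000e+00,
         1.00000000e+00]])}
```

View pics/scene0.png

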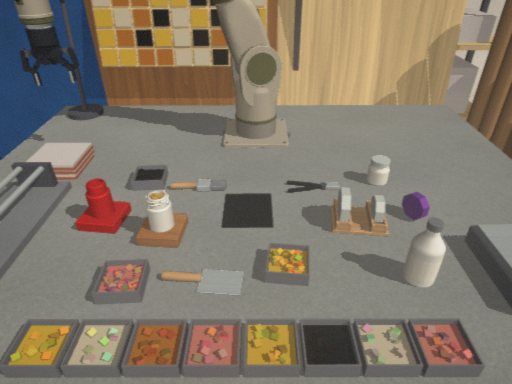

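View pics/side0.png

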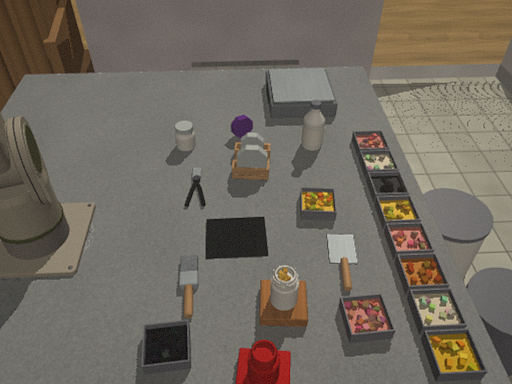

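View pics/wrist0.png

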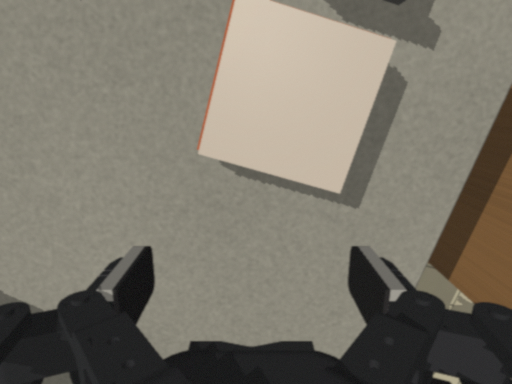

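```bash
cat > h.py <<'E'
import numpy as np, cv2
from scipy.spatial.transform import Rotation as R
from workcell import manip
C={n:manip.calibration(n) for n in("scene","side","wrist")}
def c2w(n,o=None):
    if n=="wrist":
        o=o or manip.get_obs()
        T=np.eye(4);T[:3,:3]=R.from_quat(o["ee_rot"]).as_matrix();T[:3,3]=o["position"]
        return T@C[n]["tool_from_camera"]
    return np.linalg.inv(C[n]["view"])
def ray(n,u,v,M=None):
    c=C[n];M=c2w(n) if M is None else M
    d=M[:3,:3]@np.array([(u-c["cx"])/c["fx"],-(v-c["cy"])/c["fy"],-1.]);return M[:3,3],d/np.linalg.norm(d)
def onz(n,u,v,z,M=None):
    p,d=ray(n,u,v,M);return p+d*(z-p[2])/d[2]
def tri(*rs):
    A=0;b=0
    for p,d in rs:
        Q=np.eye(3)-np.outer(d,d);A=A+Q;b=b+Q@p
    return np.linalg.solve(A,b)
def proj(n,P,M=None):
    c=C[n];M=c2w(n) if M is None else M
    q=np.linalg.inv(M)@np.append(P,1);return c["cx"]+c["fx"]*q[0]/-q[2],c["cy"]-c["fy"]*q[1]/-q[2]
def snap(n,name):
    o=manip.get_obs();im=manip.camera(n);cv2.imwrite(f"pics/{name}.png",im);np.save(f"pics/{name}.npy",c2w(n,o));return im
E
python3 - <<'E'
from h import *
s=cv2.imread("pics/scene0.png");d=cv2.imread("pics/side0.png")
def up(im,a,b,c,e,k):return cv2.resize(im[b:e,a:c],None,fx=k,fy=k,interpolation=cv2.INTER_CUBIC)
A=up(s,320,175,400,245,5);B=up(d,220,100,300,190,5)
h=max(A.shape[0],B.shape[0]);A=cv2.copyMakeBorder(A,0,h-A.shape[0],0,0,0);B=cv2.copyMakeBorder(B,0,h-B.shape[0],0,0,0)
cv2.imwrite("pics/rackcrop.png",np.hstack([A[:,:400],B]))
A=up(s,130,180,200,250,5);B=up(d,245,255,325,335,5)
A=cv2.copyMakeBorder(A,0,50,0,0,0);cv2.imwrite("pics/jarcrop.png",np.hstack([A,B]))
g=lambda im:cv2.cvtColor(im,cv2.COLOR_BGR2GRAY)
m=(g(s)<45).astype('uint8');m[:, :200]=0;m[:,300:]=0;m[:180]=0;m[250:]=0
c=max(cv2.findContours(m,0,2)[0],key=cv2.contourArea);r=cv2.approxPolyDP(c,4,True)[:,0];print(r)
print([onz("scene",*p,0.003).round(3) for p in r])
m=(g(d)<45).astype('uint8');m[:, :195]=0;m[:,280:]=0;m[:205]=0;m[270:]=0
c=max(cv2.findContours(m,0,2)[0],key=cv2.contourArea);r=cv2.approxPolyDP(c,4,True)[:,0];print(r)
print([onz("side",*p,0.003).round(3) for p in r])
E
```

```text
Traceback (most recent call last):
ValueError: max() iterable argument is empty
```

View pics/rackcrop.png

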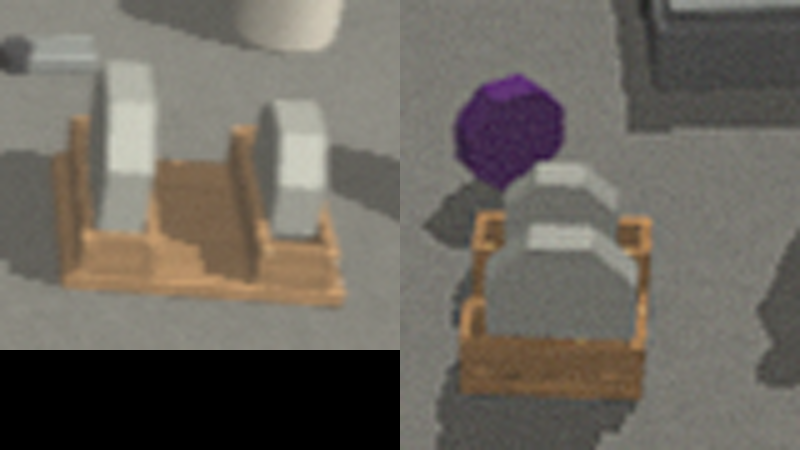

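View pics/jarcrop.png

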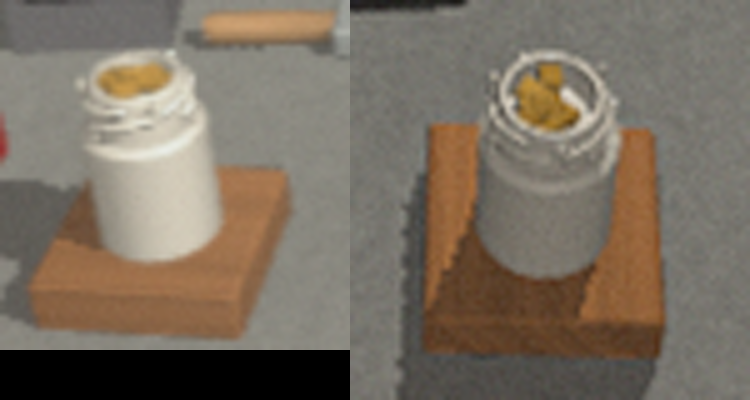

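```bash
python3 - <<'E'
from h import *
s=cv2.imread("pics/scene0.png");d=cv2.imread("pics/side0.png")
for n,im,b in(("scene",s,(205,190,290,235)),("side",d,(198,205,280,265))):
    g=cv2.cvtColor(im,cv2.COLOR_BGR2GRAY);m=np.zeros_like(g);x,y,X,Y=b;m[y:Y,x:X]=(g[y:Y,x:X]<60)
    c=max(cv2.findContours(m,0,2)[0],key=cv2.contourArea);M=cv2.moments(c)
    print(n,onz(n,M['m10']/M['m00'],M['m01']/M['m00'],0.003).round(4), [onz(n,*p,0.003).round(3)[:2] for p in cv2.approxPolyDP(c,4,True)[:,0]])
    print("cam",c2w(n)[:3,3])
# approx lid tops / jar rim by eye from crops
print("lid small top", onz("scene",320+300/5,175+104/5,0.076), onz("side",220+160/5,100+165/5,0.076))
print("wide top", onz("scene",320+130/5,175+65/5,0.094), onz("side",220+160/5,100+230/5,0.094))
print("jar rim", onz("scene",130+138/5,180+76/5,.115), onz("side",245+(553-350)/5,255+97/5,.115))
# rack base corners by eye
for p in((70,288),(340,303)):print("rack",onz("scene",320+p[0]/5,175+p[1]/5,0.0))
for p in((462,395),(640,398)):print("rackS",onz("side",220+(p[0]-400)/5,100+p[1]/5,0.0))
E
```

```text
scene [ 0.4927 -0.0191  0.003 ] [array([ 0.423, -0.081]), array([ 0.557, -0.079]), array([0.553, 0.042]), array([0.419, 0.038])]
cam [1.28028269 0.01160961 0.59171633]
side [ 0.4846 -0.0242  0.003 ] [array([0.557, 0.043]), array([0.413, 0.044]), array([ 0.413, -0.085]), array([ 0.558, -0.083])]
cam [ 0.49266886 -0.76490034  0.8370826 ]
lid small top [0.53092765 0.31087046 0.076     ] [0.54189818 0.31253177 0.076     ]
wide top [0.52275016 0.22636109 0.094     ] [0.5377522  0.22627408 0.094     ]
jar rim [ 0.58207425 -0.22040306  0.115     ] [ 0.58238649 -0.22621004  0.115     ]
rack [0.58006896 0.19725276 0.        ]
rack [0.59200514 0.32701574 0.        ]
rackS [0.48046826 0.2002365  0.        ]
rackS [0.58092866 0.19224335 0.        ]
```

```bash
cat >> h.py <<'E'
def yawq(deg,tilt=0):
    """tool down, tool y at azimuth deg (world); tilt>0 (rad): tool turned about own x"""
    a=np.radians(deg);y=np.array([np.cos(a),np.sin(a),0]);z=np.array([0,0,-1.]);x=np.cross(y,z)
    return R.from_matrix(np.c_[x,y,z])*R.from_rotvec([tilt,0,0])
def to(P,q,base=None):
    o=manip.get_obs();r0=R.from_quat(o["ee_rot"]);p0=o["position"]
    if base is not None:p0,r0=base
    d=r0.inv().apply(np.array(P)-p0);w=(r0.inv()*q).as_rotvec()
    print("row",d.round(4),w.round(4),"clk",o["clock"],"j",o["joint_pos"].round(2))
E
python3 -c "
from h import *
to([.5,-.3,.32],yawq(-94.6))"
```

```text
row [ 0.399  -0.1996 -0.0891] [-1.100e-03  2.000e-04  3.571e-01] clk 0.15 j [ 1.27  0.33 -0.06  1.46  0.02  1.35 -0.09]
```

```bash
python3 -m handwheel '[[[0.4,-0.2,-0.09,0,0,0.357,0.0854],[0.4,-0.2,-0.09,0,0,0.357,0.0854],[0.4,-0.2,-0.09,0,0,0.357,0.0854],[0.4,-0.2,-0.09,0,0,0.357,0.0854],[0.4,-0.2,-0.09,0,0,0.357,0.0854],[0.4,-0.2,-0.09,0,0,0.357,0.0854],[0.4,-0.2,-0.09,0,0,0.357,0.0854],[0.4,-0.2,-0.09,0,0,0.357,0.0854]]]'; python3 -c "
from h import *
to([.54,.22,.34],yawq(-94.6))"
```

```text
clock: 1.15
position: [0.5038, -0.2956, 0.3218]
ee_rot: [0.999, -0.037, 0.001, -0.001]
ft_force: [-0.2, -0.1, -0.7]
grip_width: 1.001
row [-0.0021 -0.5169 -0.0176] [-0.0011 -0.0013  0.006 ] clk 1.15 j [ 0.71  0.23 -0.31  1.41  0.07  1.51 -1.24]
```

```bash
python3 -m handwheel '[[[0,-0.515,-0.02,0,0,0,0.0854],[0,-0.515,-0.02,0,0,0,0.0854],[0,-0.515,-0.02,0,0,0,0.0854],[0,-0.515,-0.02,0,0,0,0.0854],[0,-0.515,-0.02,0,0,0,0.0854],[0,-0.515,-0.02,0,0,0,0.0854],[0,-0.515,-0.02,0,0,0,0.0854],[0,-0.515,-0.02,0,0,0,0.0854]]]'; python3 -c "
from h import *
snap('wrist','w1')
to([.54,.22,.34],yawq(-94.6))"
```

```text
clock: 2.15
position: [0.5412, 0.1992, 0.3406]
ee_rot: [0.999, -0.041, 0.0, 0.0]
ft_force: [0.6, 0.0, 0.6]
grip_width: 1.0
row [ 0.0003 -0.0113  0.0004] [-0.0037  0.0014  0.008 ] clk 2.2 j [ 0.11  0.26 -0.68  1.38  0.16  1.56 -2.21]
```

View pics/w1.png

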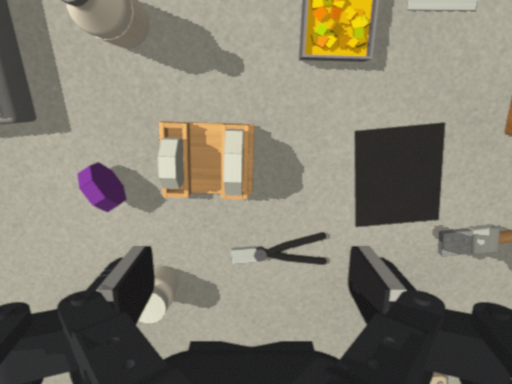

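```bash
python3 - <<'E'
from h import *
im=cv2.imread("pics/w1.png");cv2.imwrite("pics/w1c.png",cv2.resize(im[115:210,145:265],None,fx=6,fy=6,interpolation=cv2.INTER_CUBIC))
E
```

```text
(no output)
```

View pics/w1c.png

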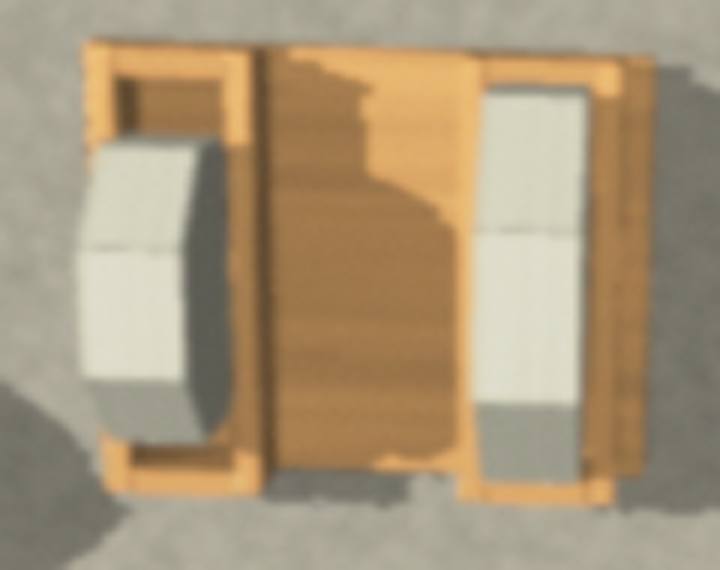

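```bash
python3 -m handwheel '[[[0,-0.21,0.06,0,0,0,0.0854],[0,-0.21,0.06,0,0,0,0.0854],[0,-0.21,0.06,0,0,0,0.0854],[0,-0.21,0.06,0,0,0,0.0854],[0,-0.21,0.06,0,0,0,0.0854]]]'; python3 -c "
from h import *
im=snap('wrist','w2')
p=proj('wrist',[.535,.32,.06]);print(p)
u,v=map(int,p);c=im[max(v-70,0):v+70,max(u-90,0):u+90];cv2.imwrite('pics/w2c.png',cv2.resize(c,None,fx=4,fy=4,interpolation=2))
to([.54,.22,.34],yawq(-94.6))"
```

```text
clock: 2.82
position: [0.5566, 0.4096, 0.2783]
ee_rot: [0.999, -0.038, -0.002, 0.001]
ft_force: [-0.3, 0.2, 0.8]
grip_width: 0.997
(np.float64(328.0923562266619), np.float64(178.3764952620988))
row [-0.0028  0.1888 -0.0603] [0.0014 0.0015 0.001 ] clk 2.875 j [-0.27  0.55 -0.69  1.15  0.34  1.55 -2.54]
```

View pics/w2c.png

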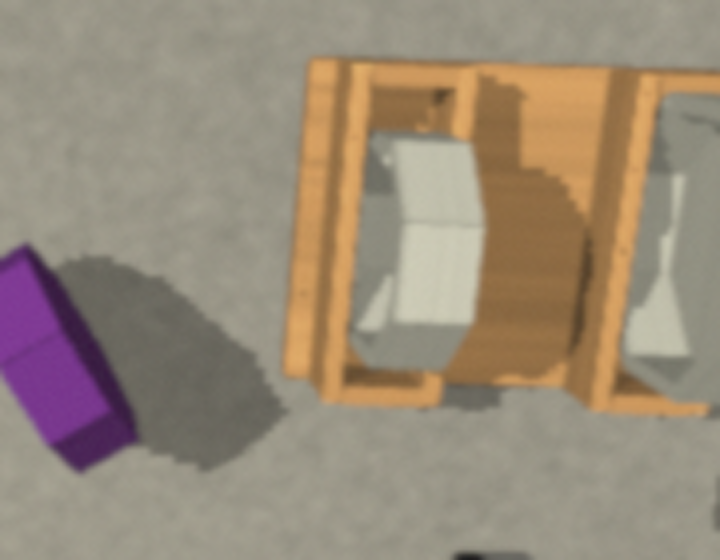

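```bash
python3 - <<'E'
from h import *
M1=np.load("pics/w1.npy");M2=np.load("pics/w2.npy")
a=[(82,250),(180,248),(85,380),(185,380)];b=[(402,222),(483,222),(397,325),(470,325)]
P1=[onz("wrist",145+u/6,115+v/6,.076,M1) for u,v in a];P2=[onz("wrist",238+u/4,108+v/4,.076,M2) for u,v in b]
for p in(P1,P2):print(np.round(p,4).tolist(),np.mean(p,0))
print([tri(ray("wrist",145+u/6,115+v/6,M1),ray("wrist",238+s/4,108+t/4,M2)).round(4).tolist() for (u,v),(s,t) in zip(a,b)])
E
```

```text
[[0.5531, 0.3126, 0.076], [0.5518, 0.2921, 0.076], [0.5255, 0.3163, 0.076], [0.5237, 0.2952, 0.076]] [0.5385373  0.30405679 0.076     ]
[[0.5535, 0.3142, 0.076], [0.5518, 0.2927, 0.076], [0.5251, 0.3157, 0.076], [0.5235, 0.2958, 0.076]] [0.5384779  0.30461584 0.076     ]
[[0.5528, 0.3135, 0.073], [0.5517, 0.2924, 0.0751], [0.5256, 0.316, 0.0772], [0.5233, 0.2955, 0.0748]]
```

```bash
python3 -c "
from h import *
to([.5385,.304,.12],yawq(-96))"
```

```text
row [-0.0106  0.1048  0.1596] [0.0014 0.0014 0.0255] clk 2.875 j [-0.27  0.55 -0.69  1.15  0.34  1.55 -2.54]
```

```bash
python3 -m handwheel '[[[-0.0106,0.105,0.1,0,0,0.0255,0.045],[-0.0106,0.105,0.16,0,0,0.0255,0.045],[-0.0106,0.105,0.16,0,0,0.0255,0.045],[-0.0106,0.105,0.16,0,0,0.0255,0.045],[-0.0106,0.105,0.16,0,0,0.0255,0.045]]]'; python3 -c "
from h import *
im=snap('wrist','w3')
to([.5385,.304,.040],yawq(-96))"
```

```text
clock: 3.5
position: [0.5399, 0.3034, 0.1221]
ee_rot: [0.999, -0.054, 0.001, -0.0]
ft_force: [-0.3, 0.6, 1.0]
grip_width: 0.524
row [-0.0017  0.001   0.0829] [-0.002  -0.0026 -0.0016] clk 3.55 j [-0.07  0.49 -0.68  1.58  0.32  1.19 -2.49]
```

View pics/w3.png

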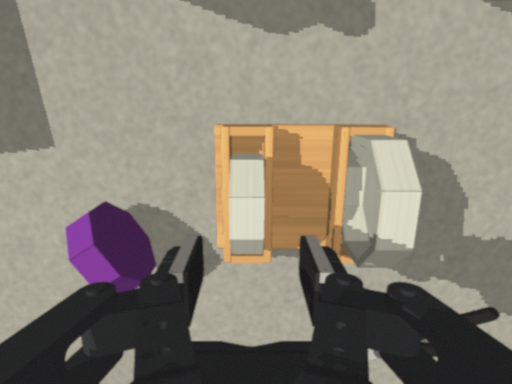

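```bash
python3 -m handwheel '[[[-0.001,0.001,0.055,0,0,0,0.045],[-0.001,0.001,0.082,0,0,0,0.045],[-0.001,0.001,0.082,0,0,0,0.045],[-0.001,0.001,0.082,0,0,0,0.015],[-0.001,0.001,0.082,0,0,0,0.015],[-0.001,0.001,0.082,0,0,0,0.015]]]' 40; python3 -c "
from h import *
print(manip.get_obs()['torque'])
to([.54,.304,.17],yawq(-96))"
```

```text
clock: 4.3
position: [0.5391, 0.3044, 0.0412]
ee_rot: [0.999, -0.053, 0.002, -0.001]
ft_force: [-1.3, -0.2, 7.2]
grip_width: 0.249
[ 0.10229162  0.00183097 -0.10117154]
row [ 0.0014 -0.     -0.1288] [-0.0025 -0.0034 -0.0009] clk 4.3 j [-0.1   0.57 -0.64  1.65  0.38  1.05 -2.53]
```

```bash
python3 -m handwheel '[[[0,0,-0.02,0,0,0,0.015],[0,0,-0.07,0,0,0,0.015],[0,0,-0.13,0,0,0,0.015],[0,0,-0.13,0,0,0,0.015],[0,0,-0.13,0,0,0,0.015]]]' 40; python3 -c "
from h import *
snap('wrist','w4');snap('scene','s4')
to([.42,-.02,.2],yawq(0))"
```

```text
clock: 4.92
position: [0.5377, 0.3028, 0.1694]
ee_rot: [0.999, -0.053, 0.0, 0.0]
ft_force: [-0.7, -1.2, -0.7]
grip_width: 0.239
row [-0.0825  0.3331 -0.0317] [-2.0000e-04  2.1000e-03 -1.6765e+00] clk 5.025 j [-0.06  0.44 -0.69  1.54  0.29  1.27 -2.46]
```

View pics/w4.png

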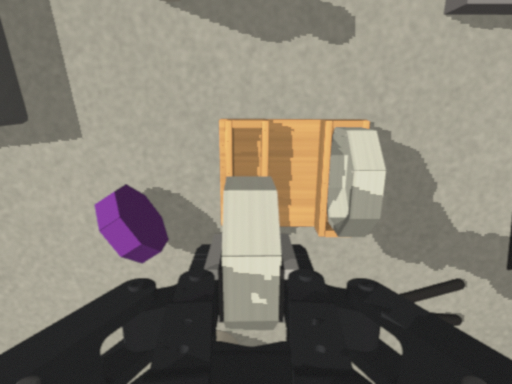

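View pics/s4.png

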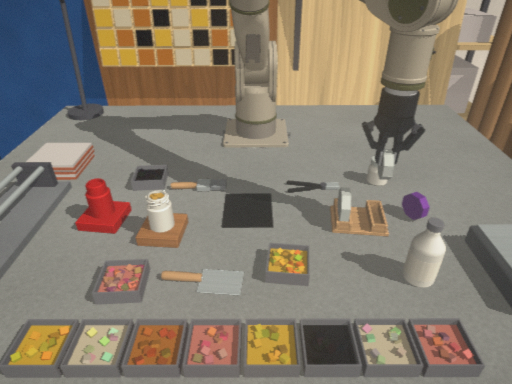

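```bash
python3 -c "
from h import *
to([.51,-.02,.15],yawq(0,-np.radians(58)))
to([.51,.1,.18],yawq(-30,-np.radians(30)))"
```

```text
row [0.007  0.3236 0.0182] [-0.7565  0.8427 -1.5158] clk 5.025 j [-0.06  0.44 -0.69  1.54  0.29  1.27 -2.46]
row [-0.0057  0.2043 -0.0119] [-0.4634  0.3034 -1.1247] clk 5.025 j [-0.06  0.44 -0.69  1.54  0.29  1.27 -2.46]
```

```bash
python3 -m handwheel '[[[0,0.1,-0.04,0,0,-0.18,0.015],[0,0.2,-0.04,-0.463,0.303,-1.125,0.015],[0,0.2,-0.04,-0.463,0.303,-1.125,0.015],[0,0.2,-0.04,-0.463,0.303,-1.125,0.015],[0,0.2,-0.04,-0.463,0.303,-1.125,0.015],[0,0.2,-0.04,-0.463,0.303,-1.125,0.015],[0,0.2,-0.04,-0.463,0.303,-1.125,0.015],[0,0.2,-0.04,-0.463,0.303,-1.125,0.015]]]' 40; python3 -c "
from h import *
to([.51,-.02,.12],yawq(0,-np.radians(58)))"
```

```text
clock: 6.02
position: [0.5152, 0.1039, 0.2075]
ee_rot: [0.837, 0.483, 0.129, 0.224]
ft_force: [0.8, -0.8, 0.8]
grip_width: 0.24
row [-0.1099  0.006   0.1046] [-0.4783  0.3674 -0.38  ] clk 6.025 j [ 0.24 -0.06 -0.79  2.04  0.52  0.95 -1.34]
```

```bash
python3 -m handwheel '[[[-0.11,0.006,0.105,-0.478,0.367,-0.38,0.015],[-0.11,0.006,0.105,-0.478,0.367,-0.38,0.015],[-0.11,0.006,0.105,-0.478,0.367,-0.38,0.015],[-0.11,0.006,0.105,-0.478,0.367,-0.38,0.015],[-0.11,0.006,0.105,-0.478,0.367,-0.38,0.015],[-0.11,0.006,0.105,-0.478,0.367,-0.38,0.015]]]' 40; python3 -c "
from h import *
snap('side','d5')
to([.51,-.02,.04],yawq(0,-np.radians(58)))"
```

```text
clock: 6.78
position: [0.5653, -0.0235, 0.1609]
ee_rot: [0.716, 0.548, 0.259, 0.346]
ft_force: [1.4, -0.6, -0.1]
grip_width: 0.243
row [-0.0088 -0.1282  0.0327] [-0.1176  0.2237 -0.144 ] clk 6.825 j [ 1.   -0.17 -1.21  2.38  1.49  0.25 -1.9 ]
```

View pics/d5.png

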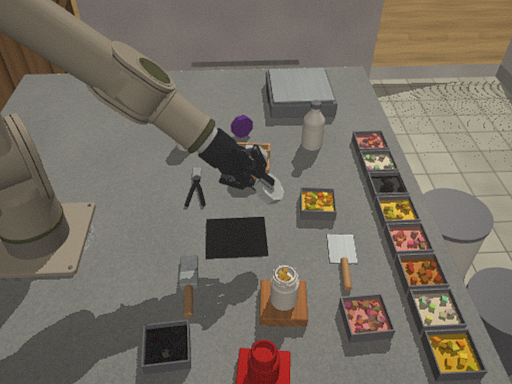

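```bash
python3 -c "
from h import *
to([.53,.03,.22],yawq(-75,-np.radians(35)))"
```

```text
row [ 0.0426  0.0166 -0.0754] [ 0.2646 -0.7081  0.7711] clk 6.825 j [ 1.   -0.17 -1.21  2.38  1.49  0.25 -1.9 ]
```

```bash
python3 -m handwheel '[[[0.04,0.017,-0.075,0.265,-0.708,0.771,0.015],[0.04,0.017,-0.075,0.265,-0.708,0.771,0.015],[0.04,0.017,-0.075,0.265,-0.708,0.771,0.015],[0.04,0.017,-0.075,0.265,-0.708,0.771,0.015],[0.04,0.017,-0.075,0.265,-0.708,0.771,0.015],[0.04,0.017,-0.075,0.265,-0.708,0.771,0.015],[0.04,0.017,-0.075,0.265,-0.708,0.771,0.015]]]' 40; python3 -c "
from h import *
to([.53,.03,.22],yawq(-75,-np.radians(35)))
to([.5,-.01,.1],yawq(-75,-np.radians(58)))"
```

```text
clock: 7.7
position: [0.5274, 0.0301, 0.2178]
ee_rot: [0.936, 0.168, 0.054, 0.305]
ft_force: [-1.0, -1.0, -1.1]
grip_width: 0.244
row [ 0.0024  0.0021 -0.0012] [ 0.0187 -0.0538  0.0765] clk 7.7 j [ 0.54  0.4  -1.26  1.82  0.95  1.55 -2.16]
row [-0.0395 -0.0467  0.1118] [-0.3825 -0.0684  0.0646] clk 7.7 j [ 0.54  0.4  -1.26  1.82  0.95  1.55 -2.16]
```

```bash
python3 -m handwheel '[[[-0.04,-0.047,0.11,-0.383,-0.068,0.065,0.015],[-0.04,-0.047,0.11,-0.383,-0.068,0.065,0.015],[-0.04,-0.047,0.11,-0.383,-0.068,0.065,0.015],[-0.04,-0.047,0.11,-0.383,-0.068,0.065,0.015],[-0.04,-0.047,0.11,-0.383,-0.068,0.065,0.015],[-0.04,-0.047,0.11,-0.383,-0.068,0.065,0.015]]]' 40; python3 -c "
from h import *
snap('side','d6')
to([.49,-.025,.029],yawq(-75,-np.radians(58)))"
```

```text
clock: 8.45
position: [0.502, -0.0099, 0.1035]
ee_rot: [0.866, 0.115, 0.069, 0.483]
ft_force: [1.0, 0.3, -0.9]
grip_width: 0.243
row [-0.0163 -0.0577  0.0484] [ 0.0062 -0.0101 -0.0048] clk 8.5 j [-0.18  0.51 -0.55  1.99  1.1   1.55 -2.6 ]
```

View pics/d6.png

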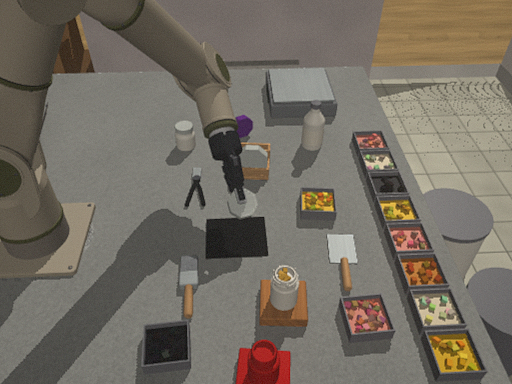

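```bash
python3 -c "
from h import *
to([.49,-.03,.028],yawq(-65,-np.radians(58)))"
```

```text
row [-0.0176 -0.056   0.053 ] [ 0.007   0.1382 -0.0968] clk 8.5 j [-0.18  0.51 -0.55  1.99  1.1   1.55 -2.6 ]
```

```bash
python3 -m handwheel '[[[-0.0176,-0.048,0.048,0.007,0.138,-0.097,0.015],[-0.0176,-0.048,0.048,0.007,0.138,-0.097,0.015],[-0.0176,-0.056,0.053,0.007,0.138,-0.097,0.015],[-0.0176,-0.056,0.053,0.007,0.138,-0.097,0.015],[-0.0176,-0.056,0.053,0.007,0.138,-0.097,0.015]]]' 40; python3 -c "
from h import *
snap('side','d7')
snap('scene','s7')
to([.49,-.03,.028],yawq(-65,-np.radians(58)))"
```

```text
clock: 9.12
position: [0.4904, -0.0299, 0.0286]
ee_rot: [0.853, 0.19, 0.106, 0.475]
ft_force: [-2.0, 2.6, 5.9]
grip_width: 0.246
row [-0.0005 -0.0005  0.0002] [ 0.0029 -0.0013  0.0009] clk 9.225 j [-0.97  0.53  0.32  2.2   1.    1.04 -2.6 ]
```

```bash
python3 -c "
from h import *
a=cv2.imread('pics/d7.png')[170:270,180:300];b=cv2.imread('pics/s7.png')[150:250,200:320]
cv2.imwrite('pics/ds7.png',cv2.resize(np.hstack([a,b]),None,fx=3.3,fy=3.3,interpolation=2))"
```

```text
(no output)
```

View pics/ds7.png

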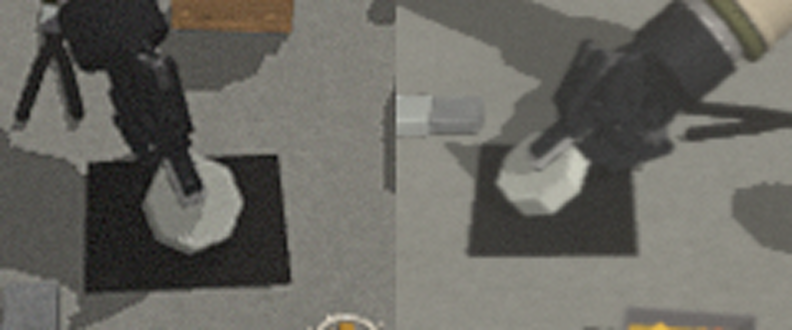

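```bash
python3 -m handwheel '[[[0,0,0,0,0,0,0.032],[0,0,0,0,0,0,0.032],[0,0,-0.02,0,0,0,0.032],[0,0,-0.04,0,0,0,0.032],[0,0,-0.06,0,0,0,0.032],[0,0,-0.09,0,0,0,0.032],[0,0,-0.12,0,0,0,0.032],[0,0,-0.12,0,0,0,0.032]]]' 40; python3 -c "
from h import *
a=snap('side','d8');b=snap('scene','s8')
a=a[170:270,180:300];b=b[150:250,200:320]
cv2.imwrite('pics/ds8.png',cv2.resize(np.hstack([a,b]),None,fx=3.3,fy=3.3,interpolation=2))
print(manip.get_obs()['joint_pos'])"
```

```text
clock: 10.22
position: [0.4472, 0.0639, 0.0916]
ee_rot: [0.854, 0.191, 0.106, 0.473]
ft_force: [-0.4, -0.4, -0.4]
grip_width: 0.377
[-1.10677638  0.40458129  0.24232179  2.14048231  0.83725608  1.28452059
 -2.53274862]
```

View pics/ds8.png

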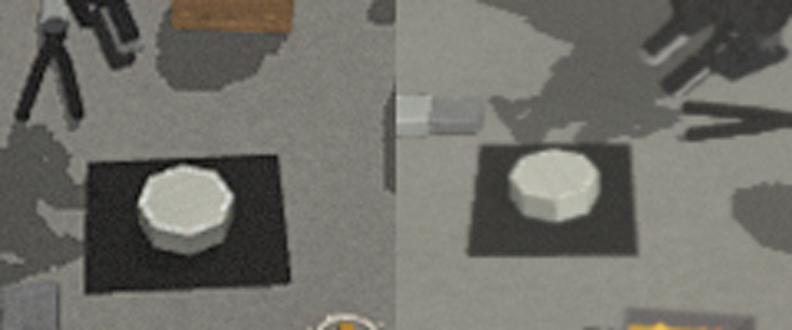

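```bash
python3 -c "
from h import *
to([.47,.0,.25],yawq(-25))
to([.47,.03,.2],yawq(-50,-.45))
for n in('side','scene'):
    im=cv2.imread(f'pics/{n[0] if n==\"scene\" else \"d\"}8.png');g=cv2.cvtColor(im,6)
    x,y,X,Y=(218,215,258,252) if n=='side' else (230,192,265,220)
    m=np.zeros_like(g);m[y:Y,x:X]=(g[y:Y,x:X]>135)*255
    c=max(cv2.findContours(m,0,2)[0],key=cv2.contourArea);print(n,cv2.boundingRect(c));
"

```

```text
row [-0.0053  0.1695 -0.0285] [ 0.9711  0.3533 -0.635 ] clk 10.325 j [-1.11  0.4   0.24  2.14  0.84  1.28 -2.53]
row [ 0.0075  0.1127 -0.0252] [ 0.5608  0.1769 -0.1961] clk 10.325 j [-1.11  0.4   0.24  2.14  0.84  1.28 -2.53]
side (222, 220, 29, 22)
scene (235, 195, 26, 22)
```

```bash
python3 -m handwheel '[[[-0.005,0.1,-0.06,0,0,0,0.0854],[-0.005,0.17,-0.028,0.971,0.353,-0.635,0.0854],[-0.005,0.17,-0.028,0.971,0.353,-0.635,0.0854],[-0.005,0.17,-0.028,0.971,0.353,-0.635,0.0854],[-0.005,0.17,-0.028,0.971,0.353,-0.635,0.0854],[-0.005,0.17,-0.028,0.971,0.353,-0.635,0.0854],[-0.005,0.17,-0.028,0.971,0.353,-0.635,0.0854],[-0.005,0.17,-0.028,0.971,0.353,-0.635,0.0854]]]' 40; python3 -c "
from h import *
to([.48,-.02,.2],yawq(-25))
im=snap('wrist','w9')"

```

```text
clock: 11.32
position: [0.4704, -0.0015, 0.2505]
ee_rot: [0.843, 0.538, 0.001, -0.002]
ft_force: [0.4, -0.2, -1.2]
grip_width: 1.005
row [-0.0129  0.0166  0.0504] [-0.0028 -0.0035  0.0009] clk 11.325 j [-0.97 -0.09  0.85  1.86  0.07  1.35 -0.57]
```

View pics/w9.png

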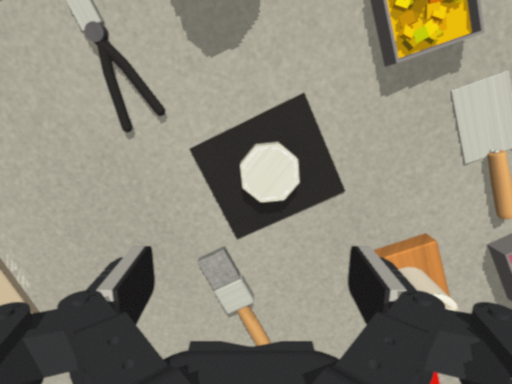

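```bash
cat >> h.py <<'E'
def octa(n,im,M,z,win,th=150):
    g=cv2.cvtColor(im,6);x,y,X,Y=win;m=np.zeros_like(g);m[y:Y,x:X]=(g[y:Y,x:X]>th)*255
    c=max(cv2.findContours(m,0,1)[0],key=cv2.contourArea)
    P=np.array([onz(n,*p,z,M)[:2] for p in c[:,0]]).astype('f4')
    (cc,rad)=cv2.minEnclosingCircle(P*1000)
    Mo=cv2.moments((P*1e4).reshape(-1,1,2));ct=np.array([Mo['m10'],Mo['m01']])/Mo['m00']/1e4
    Q=P-ct;a=np.radians(np.arange(0,45,.5));w=[]
    for t in a:
        w.append(np.mean([ (Q@[np.cos(t+k*np.pi/4),np.sin(t+k*np.pi/4)]).max() for k in range(8)]))
    i=int(np.argmin(w));print("centre",ct.round(4),"circ",np.round(cc,1),rad,"flat az",np.degrees(a[i]),"half width",w[i]);return ct
E
python3 -c "
from h import *
octa('wrist',cv2.imread('pics/w9.png'),np.load('pics/w9.npy'),.0245,(225,130,315,215))"
```

```text
centre [ 0.4845 -0.019 ] circ [484.7 -18.7] 35.76460647583008 flat az 26.0 half width 0.033498282643898675
```

```bash
python3 -c "
from h import *
to([.4845,-.019,.08],yawq(-19))
to([.4845,-.019,.004],yawq(-19))"

```

```text
row [-0.01    0.0196  0.1708] [-0.0066 -0.0069 -0.0973] clk 11.375 j [-0.97 -0.09  0.86  1.85  0.06  1.35 -0.56]
row [-0.0105  0.0202  0.2468] [-0.0066 -0.0069 -0.0973] clk 11.375 j [-0.97 -0.09  0.86  1.85  0.06  1.35 -0.56]
```

```bash
python3 -m handwheel '[[[-0.01,0.0195,0.1,-0.005,-0.005,-0.097,0.0854],[-0.01,0.0195,0.17,-0.005,-0.005,-0.097,0.0854],[-0.01,0.0195,0.17,-0.005,-0.005,-0.097,0.0854],[-0.01,0.0195,0.17,-0.005,-0.005,-0.097,0.0854],[-0.01,0.0195,0.17,-0.005,-0.005,-0.097,0.0854]]]' 40; python3 -c "
from h import *
to([.4845,-.019,.004],yawq(-19))
im=snap('wrist','w10');
try: octa('wrist',im,np.load('pics/w10.npy'),.0245,(180,140,330,330))
except Exception as e: print(e)"

```

```text
clock: 12.0
position: [0.4846, -0.0179, 0.0818]
ee_rot: [0.817, 0.577, -0.001, 0.004]
ft_force: [0.7, -0.5, 0.1]
grip_width: 1.004
row [-0.0006 -0.0002  0.0778] [ 0.0062  0.0059 -0.0086] clk 12.0 j [-0.89  0.23  0.92  2.03 -0.21  0.97 -0.2 ]
centre [ 0.4846 -0.0186] circ [484.6 -18.4] 36.73015213012695 flat az 25.5 half width 0.033803746106276164
```

View pics/w10.png

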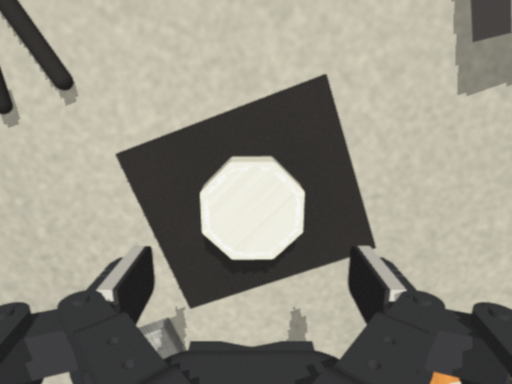

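```bash
python3 -m handwheel '[[[-0.0005,0,0.05,0.003,0.003,-0.005,0.0854],[-0.0005,0,0.077,0.003,0.003,-0.005,0.0854],[-0.0005,0,0.077,0.003,0.003,-0.005,0.0854],[-0.0005,0,0.077,0.003,0.003,-0.005,0.06],[-0.0005,0,0.077,0.003,0.003,-0.005,0.06],[-0.0005,0,0.077,0.003,0.003,-0.005,0.06]]]' 60; python3 -c "
from h import *
print(manip.get_obs())
to([.4845,-.019,.2],yawq(-19))
snap('side','d11')"

```

```text
clock: 12.8
position: [0.4857, -0.018, 0.0058]
ee_rot: [0.815, 0.58, 0.001, 0.002]
ft_force: [-3.8, -0.4, 11.8]
grip_width: 0.755
{'clock': 12.8, 'joint_pos': array([-0.78010445,  0.39048352,  0.826816  ,  2.0784837 , -0.38880699,
        0.82560142, -0.05614826]), 'joint_velocities': array([-7.67228388e-04, -4.30183772e-04, -1.04018062e-03, -5.00667115e-04,
       -5.64461379e-04, -5.42557260e-04,  6.40138879e-05]), 'tau': array([-7.24461162e-02, -3.63554370e+01,  9.19280201e+00, -2.57670486e+01,
       -2.52011251e-01, -1.17391381e+00, -4.49954881e-03]), 'position': array([ 0.48565028, -0.01795636,  0.00582363]), 'ee_rot': array([0.81466574, 0.57992648, 0.00126621, 0.00184832]), 'ft_force': array([-3.82701462, -0.43879945, 11.82433724]), 'torque': array([0.01823246, 0.79723605, 0.07451671]), 'grip_width': 0.7554269651116734}
row [-1.400e-03  1.000e-04 -1.942e-01] [ 0.0045  0.0001 -0.0019] clk 12.8 j [-0.78  0.39  0.83  2.08 -0.39  0.83 -0.06]
```

View pics/d11.png

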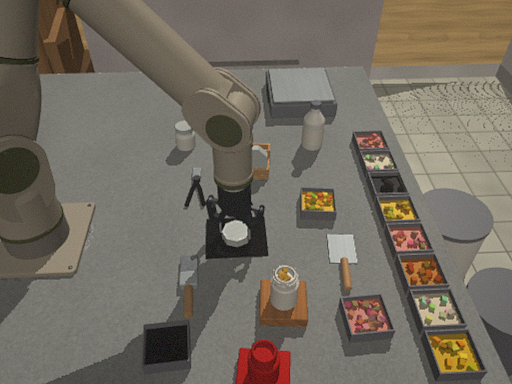

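```bash
python3 -m handwheel '[[[0,0,-0.03,0,0,0,0.06],[0,0,-0.09,0,0,0,0.06],[0,0,-0.15,0,0,0,0.06],[0,0,-0.21,0,0,0,0.06],[0,0,-0.245,0,0,0,0.06]]]' 60; python3 -c "
from h import *
print(manip.get_obs()['ft_force'],manip.get_obs()['torque'])
to([.556,-.30,.25],yawq(-19))"

```

```text
clock: 13.48
position: [0.4847, -0.0182, 0.2525]
ee_rot: [0.815, 0.579, 0.002, 0.002]
ft_force: [0.5, 0.5, -0.4]
grip_width: 0.753
[ 0.46370651  0.52229469 -0.4493485 ] [ 0.02706882 -0.06333345 -0.0311968 ]
row [-0.2427  0.16    0.0028] [ 0.0052 -0.0021 -0.0034] clk 13.475 j [-1.06 -0.06  0.99  1.83  0.06  1.34 -0.42]
```

```bash
python3 -m handwheel '[[[-0.243,0.16,0,0.003,0,0,0.06],[-0.243,0.16,0,0.003,0,0,0.06],[-0.243,0.16,0,0.003,0,0,0.06],[-0.243,0.16,0,0.003,0,0,0.06],[-0.243,0.16,0,0.003,0,0,0.06],[-0.243,0.16,0,0.003,0,0,0.06],[-0.243,0.16,0,0.003,0,0,0.06]]]' 60; python3 -c "
from h import *
snap('wrist','w12')
to([.556,-.30,.25],yawq(-19))"

```

```text
clock: 14.35
position: [0.5554, -0.2993, 0.2506]
ee_rot: [0.815, 0.58, -0.001, 0.001]
ft_force: [0.2, 0.3, -0.9]
grip_width: 0.753
row [-0.0015  0.0008  0.0004] [ 0.0002  0.0018 -0.0007] clk 14.4 j [-0.32  0.51  1.07  1.46 -0.44  1.43  0.41]
```

View pics/w12.png

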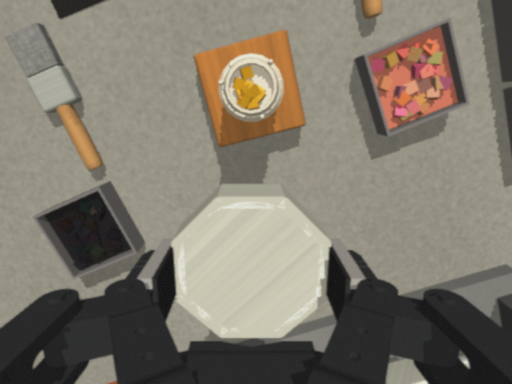

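```bash
python3 - <<'E'
from h import *
im=cv2.imread("pics/w12.png");M=np.load("pics/w12.npy")
c=im[40:130,200:300];cv2.imwrite("pics/w12c.png",cv2.resize(c,None,fx=6,fy=6,interpolation=2))
hsv=cv2.cvtColor(im,40);m=((hsv[...,1]<60)&(hsv[...,2]>170)).astype('uint8')*255
m[:,:205]=0;m[:,300:]=0;m[:45]=0;m[140:]=0
cs=sorted(cv2.findContours(m,0,1)[0],key=cv2.contourArea)[-1];e=cv2.fitEllipse(cs);print(e,cv2.boundingRect(cs))
for z in(.115,.11):print(z,onz("wrist",*e[0],z,M))
E
```

```text
((251.30615234375, 82.84172821044922), (57.19148635864258, 59.632511138916016), 137.41122436523438) (219, 54, 64, 60)
0.115 [ 0.58197876 -0.22177033  0.115     ]
0.11 [ 0.58207623 -0.22151531  0.11      ]
```

View pics/w12c.png

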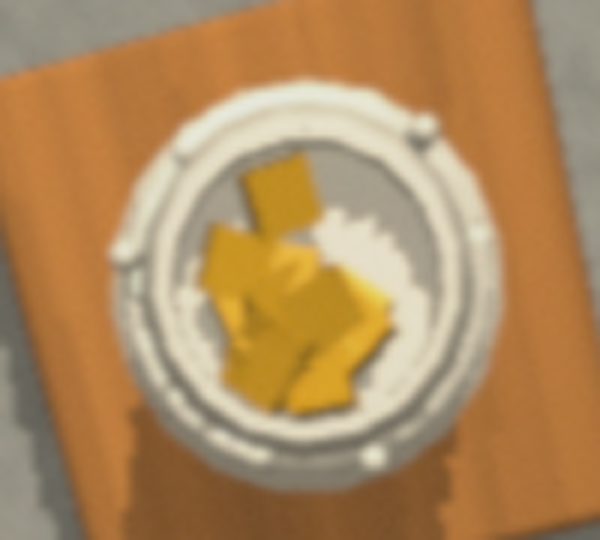

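```bash
python3 - <<'E'
from h import *
M=np.load("pics/w12.npy")
p=onz("wrist",251.2,86.3,.115,M);print(p)
to([p[0],p[1],.165],yawq(-60))
E
```

```text
[ 0.58102864 -0.2242478   0.115     ]
row [ 0.0784 -0.0003  0.0853] [0.0008 0.0017 0.7149] clk 14.4 j [-0.32  0.51  1.07  1.46 -0.44  1.43  0.41]
```

```bash
python3 -m handwheel '[[[0.078,0,0.05,0,0.001,0.71,0.06],[0.078,0,0.1,0,0.001,0.71,0.06],[0.078,0,0.1,0,0.001,0.71,0.06],[0.078,0,0.1,0,0.001,0.71,0.06],[0.078,0,0.1,0,0.001,0.71,0.06]]]' 60; python3 -c "
from h import *
a=snap('side','d13');b=snap('scene','s13')
cv2.imwrite('pics/ds13.png',cv2.resize(np.hstack([a[230:330,230:340],b[150:250,100:210]]),None,fx=3.5,fy=3.5,interpolation=2))
to([.5815,-.2236,.13],yawq(-60))"

```

```text
clock: 15.02
position: [0.5813, -0.224, 0.1496]
ee_rot: [0.965, 0.262, -0.001, 0.0]
ft_force: [-0.6, -0.6, -0.7]
grip_width: 0.751
row [ 0.0009 -0.0009  0.0198] [0.0008 0.0008 0.0088] clk 15.125 j [-0.51  0.65  1.16  1.61 -0.62  1.29 -0.29]
```

View pics/ds13.png

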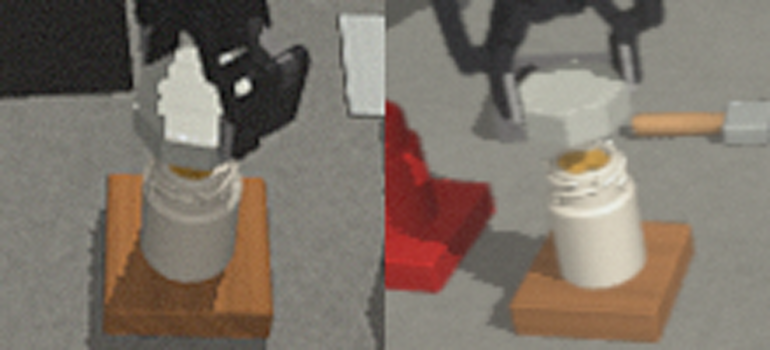

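```bash
python3 -m handwheel '[[[0.0005,-0.0005,0.015,0,0,0,0.06],[0.0005,-0.0005,0.03,0,0,0,0.06],[0.0005,-0.0005,0.032,0,0,0,0.06],[0.0005,-0.0005,0.034,0,0,0,0.06]]]' 60; python3 -c "
from h import *
o=manip.get_obs();print(o['position'],o['ft_force'],o['torque'])"; python3 -m handwheel '[[[0,0,0.002,0,0,0,0.06],[0,0,0.003,0,0,0,0.06]]]' 60;python3 -c "
from h import *
o=manip.get_obs();print(o['position'],o['ft_force'],o['torque'])"

```

```text
clock: 15.62
position: [0.5813, -0.2248, 0.115]
ee_rot: [0.965, 0.261, -0.001, 0.0]
ft_force: [3.0, 3.4, 1.0]
grip_width: 0.757
[ 0.58133023 -0.22478694  0.11504572] [2.96353504 3.44925673 0.98978745] [ 0.75584851 -0.68240385  0.07457202]
clock: 15.88
position: [0.5817, -0.2253, 0.1137]
ee_rot: [0.965, 0.261, 0.0, 0.001]
ft_force: [-1.3, 6.2, 15.0]
grip_width: 0.755
[ 0.58170128 -0.22528866  0.11368307] [-1.26022098  6.23860809 15.0026827 ] [1.8318987  0.29500521 0.1496444 ]
```

```bash
cat > st.py <<'E'
from h import *
o=manip.get_obs();y=R.from_quat(o['ee_rot']).apply([0,1,0]);z=R.from_quat(o['ee_rot']).apply([0,0,1])
print("clk %.2f"%o['clock'],"pos",o['position'].round(4),"F",o['ft_force'].round(1),"T",o['torque'].round(2),"az %.1f"%np.degrees(np.arctan2(y[1],y[0])),"tilt",z[:2].round(4),"j",o['joint_pos'].round(2),"g",round(o['grip_width'],3))
E
python3 -m handwheel '[[[0.001,-0.0013,-0.001,0,0,0,0.06],[0.001,-0.0013,-0.001,0,0,0,0.06]]]' 60 >/dev/null;python3 st.py
python3 -m handwheel '[[[0,0,-0.0007,0,0,-0.18,0.06],[0,0,-0.0014,0,0,-0.36,0.06],[0,0,-0.0014,0,0,-0.36,0.06]]]' 60 >/dev/null;python3 st.py
```

```text
clk 16.12 pos [ 0.5814 -0.2243  0.1139] F [2.1 0.5 4.8] T [ 0.38 -0.37  0.03] az -59.8 tilt [-0.     -0.0023] j [-0.5   0.68  1.13  1.65 -0.65  1.23 -0.27] g 0.755
clk 16.50 pos [ 0.5804 -0.2243  0.1145] F [ 0.2  0.2 -0.9] T [ 0.03 -0.01  0.02] az -39.3 tilt [-0.0017 -0.0012] j [-0.46  0.64  1.05  1.65 -0.58  1.21  0.04] g 0.752
```

```bash

python3 -m handwheel '[[[0.0006,0.0004,0.001,0,0,0,0.06],[0.0006,0.0004,0.002,0,0,0,0.06]]]' 60 >/dev/null;python3 st.py
```

```text
clk 16.75 pos [ 0.5817 -0.2235  0.1122] F [-0.2  0.8 -1. ] T [ 0.15 -0.13  0.04] az -39.3 tilt [-0.0017 -0.0016] j [-0.46  0.64  1.05  1.65 -0.59  1.21  0.04] g 0.754
```

```bash

python3 -m handwheel '[[[0,0,0.001,0,0,0,0.06],[0,0,0.002,0,0,0,0.06]]]' 60 >/dev/null;python3 st.py
python3 -m handwheel '[[[0,0,0.001,0,0,0,0.06],[0,0,0.001,0,0,0,0.06]]]' 60 >/dev/null;python3 st.py
```

```text
clk 17.00 pos [ 0.5817 -0.2235  0.1104] F [ 1.   0.2 -1.3] T [ 0.07 -0.02  0.01] az -39.2 tilt [-0.0015 -0.0016] j [-0.46  0.64  1.05  1.65 -0.59  1.2   0.04] g 0.754
clk 17.25 pos [ 0.5816 -0.2237  0.1095] F [ 0.8  0.5 -0.6] T [ 0.01 -0.06 -0.02] az -39.2 tilt [-0.0014 -0.0016] j [-0.46  0.64  1.05  1.65 -0.59  1.2   0.04] g 0.757
```

```bash

python3 -m handwheel '[[[0,0,0.001,0,0,0,0.06],[0,0,0.002,0,0,0,0.06]]]' 60 >/dev/null;python3 st.py
python3 -m handwheel '[[[0,0,0.001,0,0,0,0.06],[0,0,0.001,0,0,0,0.06]]]' 60 >/dev/null;python3 st.py
```

```text
clk 17.50 pos [ 0.5818 -0.2236  0.1076] F [-1.1  0.3 -1. ] T [-0.03  0.    0.03] az -39.2 tilt [-0.0011 -0.0015] j [-0.46  0.64  1.05  1.65 -0.59  1.2   0.04] g 0.751
clk 17.75 pos [ 0.5819 -0.2236  0.1069] F [-0.6  0.3  2.1] T [ 0.15  0.18 -0.02] az -39.2 tilt [-0.0008 -0.0015] j [-0.45  0.64  1.05  1.65 -0.59  1.2   0.04] g 0.756
```

```bash

python3 -m handwheel '[[[0,0,0,0,0,-0.1,0.06],[0,0,0,0,0,-0.1,0.06]]]' 60 >/dev/null;python3 st.py
python3 -m handwheel '[[[0,0,0,0,0,-0.1,0.06],[0,0,0,0,0,-0.1,0.06]]]' 60 >/dev/null;python3 st.py
```

```text
clk 18.00 pos [ 0.5821 -0.2234  0.1071] F [-0.3  1.9  5.5] T [0.54 0.3  0.02] az -33.4 tilt [-0.0004 -0.0011] j [-0.44  0.63  1.02  1.65 -0.57  1.19  0.13] g 0.752
clk 18.25 pos [ 0.5821 -0.2235  0.1073] F [-2.7  2.1  7.5] T [0.61 0.54 0.1 ] az -27.8 tilt [-0.0003 -0.001 ] j [-0.43  0.62  1.    1.65 -0.56  1.18  0.22] g 0.756
```

```bash

python3 -m handwheel '[[[0,0,0,0,0,-0.1,0.06],[0,0,0,0,0,-0.1,0.06]]]' 60 >/dev/null;python3 st.py
python3 -m handwheel '[[[0,0,0,0,0,-0.1,0.06],[0,0,0,0,0,-0.1,0.06]]]' 60 >/dev/null;python3 st.py
python3 -c "
from h import *
a=snap('side','d14');b=snap('scene','s14')
cv2.imwrite('pics/ds14.png',cv2.resize(np.hstack([a[230:330,230:340],b[150:250,100:210]]),None,fx=3.5,fy=3.5,interpolation=2))"
```

```text
clk 18.50 pos [ 0.5821 -0.2231  0.1073] F [-1.6  4.6  9.1] T [ 1.1   0.52 -0.93] az -22.1 tilt [-0.0001  0.0002] j [-0.42  0.61  0.98  1.65 -0.54  1.18  0.31] g 0.753
clk 18.75 pos [ 0.5811 -0.2258  0.1075] F [-4.  -3.1  8.5] T [-0.72  0.93 -1.28] az -16.6 tilt [-0.0006 -0.0032] j [-0.41  0.6   0.96  1.65 -0.52  1.17  0.39] g 0.753
```

View pics/ds14.png

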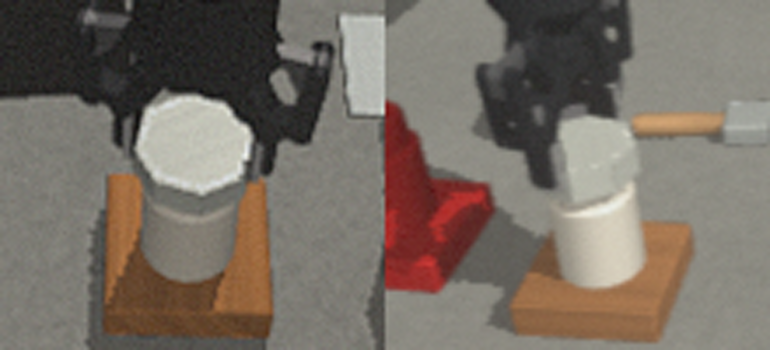

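```bash

python3 -m handwheel '[[[0,0,0,0,0,0.1,0.06],[0,0,0,0,0,0.1,0.06]]]' 60 >/dev/null;python3 st.py
python3 -m handwheel '[[[0,0,0,0,0,0.1,0.06],[0,0,0,0,0,0.1,0.06]]]' 60 >/dev/null;python3 st.py
```

```text
clk 19.10 pos [ 0.5811 -0.2259  0.1075] F [-4.7 -3.5  8.9] T [-0.83  1.05 -0.15] az -22.3 tilt [-0.0011 -0.0042] j [-0.42  0.61  0.98  1.65 -0.54  1.18  0.3 ] g 0.754
clk 19.35 pos [ 0.5812 -0.2256  0.1073] F [-3.6 -1.9  7.4] T [-0.74  0.83 -0.07] az -28.0 tilt [-0.0012 -0.004 ] j [-0.43  0.62  1.    1.65 -0.55  1.18  0.22] g 0.752
```

```bash

python3 -m handwheel '[[[0,0,0.0002,0,0,0.1,0.06],[0,0,0.0004,0,0,0.2,0.06]]]' 60 >/dev/null;python3 st.py
python3 -m handwheel '[[[0,0,0.0004,0,0,0.1,0.06],[0,0,0.0008,0,0,0.2,0.06]]]' 60 >/dev/null;python3 st.py
```

```text
clk 19.60 pos [ 0.582  -0.2257  0.1071] F [ 0.1 -4.3  4.1] T [-1.07 -0.03  0.07] az -39.6 tilt [ 0.0006 -0.0046] j [-0.45  0.65  1.05  1.65 -0.59  1.19  0.04] g 0.753
clk 19.85 pos [ 0.5817 -0.2255  0.1063] F [-3.9 -3.3  7. ] T [-0.86  1.1   0.16] az -51.0 tilt [-0.0003 -0.0043] j [-0.48  0.67  1.09  1.65 -0.63  1.21 -0.13] g 0.752
```

```bash

python3 -m handwheel '[[[-0.0006,0.0008,0.0005,0,0,0.12,0.06],[-0.0006,0.0008,0.001,0,0,0.25,0.06]]]' 60 >/dev/null;python3 st.py
python3 -m handwheel '[[[0,0,0.0006,0,0,0.12,0.06],[0,0,0.0011,0,0,0.25,0.06]]]' 60 >/dev/null;python3 st.py
```

```text
clk 20.10 pos [ 0.5796 -0.2259  0.1047] F [-12.1   1.   10.1] T [0.38 2.64 0.28] az -65.4 tilt [-0.0045 -0.0019] j [-0.5   0.71  1.14  1.66 -0.67  1.23 -0.35] g 0.757
clk 20.35 pos [ 0.5796 -0.2256  0.1038] F [-12.6   1.6  15.3] T [0.69 2.82 0.4 ] az -79.7 tilt [-0.0047 -0.0012] j [-0.52  0.75  1.19  1.66 -0.72  1.25 -0.57] g 0.751
```

```bash

python3 -m handwheel '[[[-0.0012,-0.0002,0.0002,0,0,0.12,0.06],[-0.0012,-0.0004,0.0005,0,0,0.25,0.06]]]' 60 >/dev/null;python3 st.py
python3 -m handwheel '[[[0,-0.0002,0.0004,0,0,0.12,0.06],[0,-0.0004,0.0009,0,0,0.25,0.06]]]' 60 >/dev/null;python3 st.py
```

```text
clk 20.60 pos [ 0.5799 -0.2247  0.1033] F [-4.4  1.3  5.1] T [0.24 1.2  0.21] az -94.0 tilt [-0.002  -0.0015] j [-0.54  0.78  1.23  1.66 -0.77  1.27 -0.79] g 0.758
clk 20.85 pos [ 0.5795 -0.2243  0.1016] F [-4.2 -0.5 -1.9] T [-0.05  0.96  0.05] az -108.3 tilt [-0.0031 -0.0016] j [-0.55  0.81  1.26  1.66 -0.8   1.29 -1.02] g 0.754
```

```bash

python3 -m handwheel '[[[0,-0.0002,0.0006,0,0,0.12,0.06],[0,-0.0004,0.0012,0,0,0.25,0.06]]]' 60 >/dev/null;python3 st.py
python3 -m handwheel '[[[0,-0.0002,0.0005,0,0,0.12,0.06],[0,-0.0004,0.001,0,0,0.25,0.06]]]' 60 >/dev/null;python3 st.py
```

```text
clk 21.10 pos [ 0.5796 -0.2238  0.1001] F [-3.3  0.4  2.3] T [0.26 0.89 0.08] az -122.7 tilt [-0.0032 -0.0015] j [-0.56  0.83  1.29  1.67 -0.83  1.3  -1.25] g 0.756
clk 21.35 pos [ 0.5799 -0.2227  0.0996] F [-6.5  5.3 10.3] T [1.35 1.52 0.23] az -136.9 tilt [-0.0034  0.0001] j [-0.56  0.85  1.3   1.67 -0.84  1.31 -1.49] g 0.755
```

```bash

python3 -m handwheel '[[[0,0,0,0,0,0,0.0854],[0,0,0,0,0,0,0.0854],[0,0,0,0,0,0,0.0854]]]' 60 >/dev/null;python3 st.py;python3 -c "
from h import *
to([.5813,-.2245,.0995],yawq(-47))"
```

```text
clk 21.73 pos [ 0.581  -0.2234  0.0997] F [-0.4 -1.1 -0.2] T [ 0.05 -0.05  0.02] az -136.5 tilt [-0.001  -0.0017] j [-0.56  0.85  1.3   1.66 -0.85  1.3  -1.48] g 1.004
row [0.001  0.0005 0.0002] [ 1.9000e-03  1.0000e-03 -1.5626e+00] clk 21.725 j [-0.56  0.85  1.3   1.66 -0.85  1.3  -1.48]
```

```bash

python3 -m handwheel '[[[0.001,0.0005,-0.002,0.002,0,-1.565,0.0854],[0.001,0.0005,-0.002,0.002,0,-1.565,0.0854],[0.001,0.0005,-0.002,0.002,0,-1.565,0.0854],[0.001,0.0005,-0.002,0.002,0,-1.565,0.0854],[0.001,0.0005,-0.002,0.002,0,-1.565,0.0854],[0.001,0.0005,-0.002,0.002,0,-1.565,0.0854],[0.001,0.0005,-0.002,0.002,0,-1.565,0.0854],[0.001,0.0005,-0.002,0.002,0,-1.565,0.0854]]]' 60 >/dev/null;python3 st.py;python3 -c "
from h import *
im=snap('wrist','w15')
octa('wrist',im,np.load('pics/w15.npy'),.118,(165,160,335,345))
to([.5813,-.2245,.0995],yawq(-47))"
```

```text
clk 22.73 pos [ 0.5812 -0.2245  0.1018] F [-0.4 -0.2  0.1] T [0.   0.02 0.01] az -50.3 tilt [-0.0008  0.    ] j [-0.43  0.63  1.01  1.66 -0.57  1.18 -0.16] g 0.995
centre [ 0.5803 -0.2254] circ [ 580.2 -225.7] 35.812957763671875 flat az 39.5 half width 0.03333011471886911
row [ 0.0002 -0.0002  0.0025] [-0.0001  0.0003 -0.048 ] clk 22.775 j [-0.43  0.63  1.01  1.66 -0.57  1.18 -0.15]
```

View pics/w15.png

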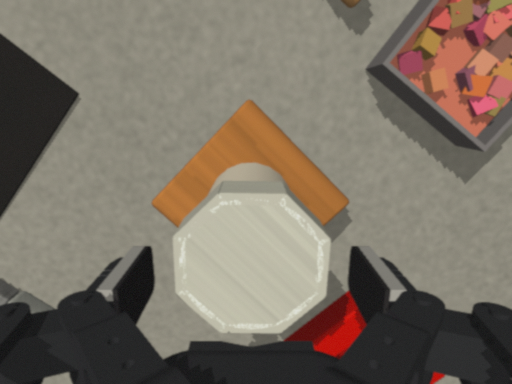

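```bash

python3 -m handwheel '[[[-0.001,0,0.0015,0,0,0,0.0854],[-0.001,0,0.0015,0,0,0,0.06],[-0.001,0,0.0015,0,0,0,0.06],[-0.001,0,0.0015,0,0,0,0.06]]]' 70 >/dev/null;python3 st.py
python3 -m handwheel '[[[0,0,0,0,0,0.12,0.06],[0,0,0,0,0,0.2,0.06]]]' 70 >/dev/null;python3 st.py
```

```text
clk 23.27 pos [ 0.5806 -0.2253  0.1005] F [-0.9  0.1  7.4] T [-0.03  0.15 -0.03] az -50.7 tilt [-0.0007 -0.0004] j [-0.43  0.63  1.01  1.66 -0.57  1.18 -0.17] g 0.747
clk 23.52 pos [ 0.5811 -0.2249  0.1005] F [0.7 1.2 3.8] T [ 0.08 -0.17  0.05] az -62.3 tilt [ 0.0001 -0.0001] j [-0.46  0.66  1.05  1.66 -0.61  1.19 -0.34] g 0.753
```

```bash

python3 -m handwheel '[[[0,0,0.0003,0,0,0.1,0.06],[0,0,0.0006,0,0,0.2,0.06]]]' 70 >/dev/null;python3 st.py
python3 -m handwheel '[[[0,0,0.0003,0,0,0.1,0.06],[0,0,0.0006,0,0,0.2,0.06]]]' 70 >/dev/null;python3 st.py
```

```text
clk 23.77 pos [ 0.5809 -0.225   0.1004] F [-3.5  1.6 12.7] T [0.44 0.8  0.16] az -73.7 tilt [-0.0003  0.0002] j [-0.48  0.68  1.09  1.66 -0.64  1.2  -0.52] g 0.748
clk 24.02 pos [ 0.5804 -0.225   0.1004] F [-8.8  5.  20.2] T [0.81 1.84 0.4 ] az -85.2 tilt [-0.0009  0.0007] j [-0.49  0.71  1.13  1.66 -0.68  1.22 -0.69] g 0.753
```

```bash

python3 -m handwheel '[[[-0.0005,0,-0.0008,0,0,0.06,0.06],[-0.0005,0,-0.0008,0,0,0.12,0.06]]]' 70 >/dev/null;python3 st.py
python3 -m handwheel '[[[0,0,0,0,0,0.08,0.06],[0,0,0,0,0,0.12,0.06]]]' 70 >/dev/null;python3 st.py
```

```text
clk 24.27 pos [ 0.5797 -0.2247  0.1004] F [-7.3  5.5 13.1] T [0.71 1.51 0.6 ] az -92.0 tilt [-0.0019  0.001 ] j [-0.51  0.73  1.16  1.66 -0.7   1.23 -0.8 ] g 0.75
clk 24.52 pos [ 0.5803 -0.2238  0.1005] F [-4.2  7.4 12.3] T [1.15 0.89 0.29] az -98.8 tilt [-0.0011  0.0019] j [-0.52  0.75  1.18  1.66 -0.73  1.24 -0.9 ] g 0.753
```

```bash
python3 -c "
from h import *
im=snap('wrist','w16')
octa('wrist',im,np.load('pics/w16.npy'),.118,(165,160,335,345))
"
```

```text
centre [ 0.5969 -0.2274] circ [ 600.3 -227.5] 37.95145797729492 flat az 32.0 half width 0.029741845268394768
```

View pics/w16.png

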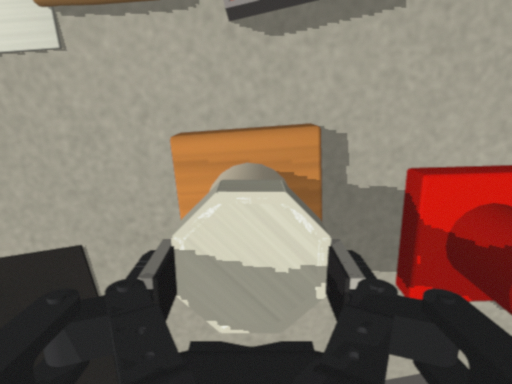

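```bash

python3 -m handwheel '[[[-0.0004,-0.0005,-0.0005,0,0,0.06,0.06],[-0.0004,-0.0005,-0.0005,0,0,0.1,0.06]]]' 90 >/dev/null;python3 st.py
python3 -m handwheel '[[[0,0,0,0,0,0.08,0.06],[0,0,0,0,0,0.1,0.06]]]' 90 >/dev/null;python3 st.py
```

```text
clk 24.82 pos [ 0.5803 -0.2231  0.1007] F [-1.9  5.6  8.5] T [0.97 0.54 1.  ] az -104.5 tilt [-0.0009  0.0016] j [-0.53  0.76  1.2   1.66 -0.74  1.25 -0.99] g 0.74
clk 25.07 pos [ 0.5804 -0.2228  0.1007] F [-2.8  5.4  9.1] T [1.14 0.62 1.86] az -110.0 tilt [-0.0015  0.0015] j [-0.53  0.77  1.22  1.66 -0.76  1.26 -1.08] g 0.742
```

```bash

python3 -m handwheel '[[[0,0,0,0,0,-0.12,0.06]]]' 90 >/dev/null;python3 st.py
python3 -m handwheel '[[[0,0,0,0,0,0,0.0854],[0,0,0,0,0,0,0.0854],[0,0,0,0,0,0,0.0854],[0,0,-0.03,0,0,0,0.0854],[0,0,-0.06,0,0,0,0.0854],[0,0,-0.06,0,0,0,0.0854]]]' 70 >/dev/null;python3 st.py
python3 -c "
from h import *
im=snap('wrist','w17')
a=snap('side','d17');b=snap('scene','s17')
cv2.imwrite('pics/ds17.png',cv2.resize(np.hstack([a[230:330,230:340],b[150:250,100:210]]),None,fx=3.5,fy=3.5,interpolation=2))"
```

```text
clk 25.20 pos [ 0.5805 -0.2231  0.1007] F [-0.8  6.3  7.4] T [ 1.03  0.2  -0.49] az -103.2 tilt [-0.0007  0.0015] j [-0.52  0.76  1.2   1.66 -0.74  1.25 -0.97] g 0.745
clk 25.95 pos [ 0.5805 -0.2254  0.1624] F [-0.1 -0.  -0.2] T [-0.06 -0.02 -0.06] az -103.4 tilt [ 0.002  -0.0011] j [-0.55  0.7   1.25  1.6  -0.68  1.34 -1.01] g 0.999
```

View pics/w17.png

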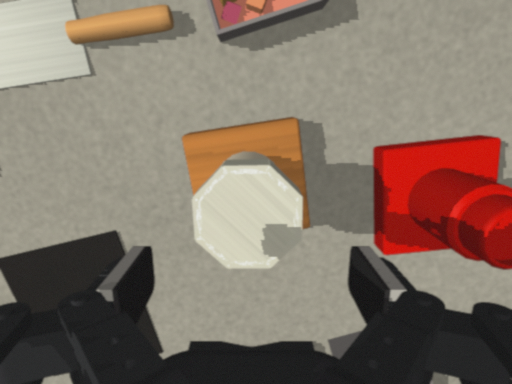

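View pics/ds17.png

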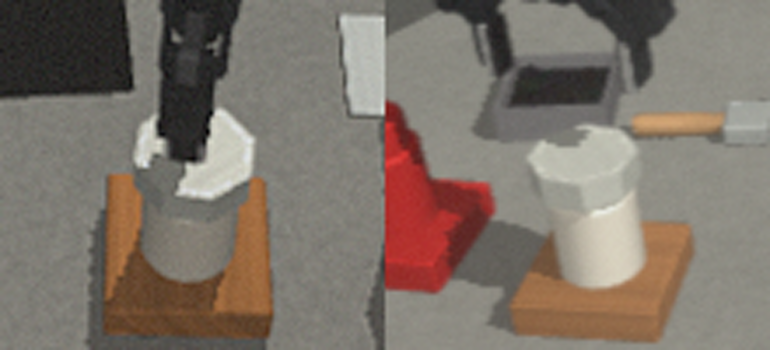

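```bash
python3 -c "
from h import *
im=cv2.imread('pics/w17.png')
for th in (140,100,): octa('wrist',im,np.load('pics/w17.npy'),.118,(170,155,320,275),th)
a=cv2.imread('pics/w17.png')[140:290,170:330];cv2.imwrite('pics/w17c.png',cv2.resize(a,None,fx=4,fy=4,interpolation=2))
"
```

```text
centre [ 0.5769 -0.2186] circ [ 578.6 -222.4] 59.07596969604492 flat az 31.5 half width 0.04789551987577707
centre [ 0.58   -0.2212] circ [ 579.1 -222.5] 59.328311920166016 flat az 31.5 half width 0.050846370130128285
```

View pics/w17c.png

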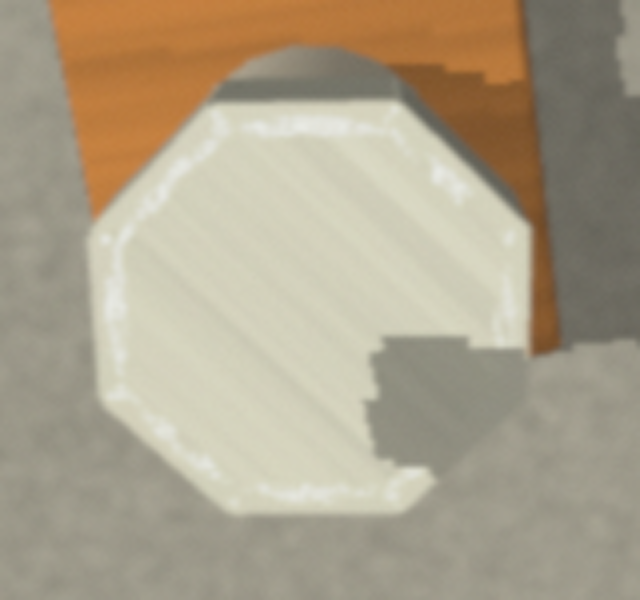

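```bash
python3 -c "
from h import *
M=np.load('pics/w17.npy')
p=onz('wrist',170+310/4,140+308/4,.118,M);print(p)
to([p[0],p[1],.1005],yawq(-103.4))"
```

```text
[ 0.58139337 -0.22513096  0.118     ]
row [0.0022 0.0004 0.059 ] [-0.0002  0.0019  0.0006] clk 26.1 j [-0.55  0.7   1.25  1.61 -0.68  1.34 -1.01]
```

```bash

python3 -m handwheel '[[[0.002,0.0003,0.03,0,0,0,0.0854],[0.002,0.0003,0.0585,0,0,0,0.0854],[0.002,0.0003,0.0585,0,0,0,0.0854],[0.002,0.0003,0.0585,0,0,0,0.06],[0.002,0.0003,0.0585,0,0,0,0.06],[0.002,0.0003,0.0585,0,0,0,0.06]]]' 80 >/dev/null;python3 st.py
python3 -m handwheel '[[[0,0,0,0,0,0.04,0.06],[0,0,0,0,0,0.04,0.06]]]' 80 >/dev/null;python3 st.py
```

```text
clk 26.85 pos [ 0.5824 -0.2238  0.1034] F [-0.9  6.2  5.9] T [1.81 0.3  0.05] az -103.3 tilt [0.0006 0.0028] j [-0.52  0.75  1.19  1.66 -0.73  1.25 -0.98] g 0.747
clk 27.10 pos [ 0.5823 -0.2237  0.1034] F [-2.7  6.7  6. ] T [1.86 0.46 0.15] az -105.6 tilt [0.0002 0.0028] j [-0.52  0.76  1.2   1.66 -0.74  1.26 -1.01] g 0.743
```

```bash

python3 -m handwheel '[[[0,-0.0007,0.001,0,0,0.03,0.06],[0,-0.0007,0.001,0,0,0.03,0.06]]]' 80 >/dev/null;python3 st.py
python3 -m handwheel '[[[0,0,0,0,0,0.03,0.06],[0,0,0,0,0,0.03,0.06]]]' 80 >/dev/null;python3 st.py
```

```text
clk 27.35 pos [ 0.5823 -0.2237  0.1033] F [-7.   7.1 15.2] T [1.92 1.4  0.77] az -107.3 tilt [0.0002 0.0022] j [-0.52  0.76  1.2   1.66 -0.75  1.26 -1.04] g 0.746
clk 27.60 pos [ 0.5823 -0.2236  0.1033] F [-7.7  7.  16.7] T [1.81 1.54 1.38] az -108.9 tilt [-0.0002  0.002 ] j [-0.53  0.77  1.21  1.66 -0.75  1.26 -1.06] g 0.743
```

```bash

python3 -m handwheel '[[[0,0,0,0,0,-0.01,0.0854],[0,0,0,0,0,-0.01,0.0854],[0,0,0,0,0,-0.01,0.0854],[0,0,-0.04,0,0,0,0.0854],[0,0,-0.08,0,0,0,0.0854],[0,0,-0.1,0,0,0,0.0854],[0,0,-0.1,0,0,0,0.0854]]]' 80 >/dev/null;python3 st.py
python3 -c "
from h import *
im=snap('wrist','w18');p=proj('wrist',[.5813,-.2245,.118]);print(p);u,v=map(int,p)
cv2.imwrite('pics/w18c.png',cv2.resize(im[max(0,v-60):v+60,u-65:u+65],None,fx=4.5,fy=4.5,interpolation=2))"
```

```text
clk 28.48 pos [ 0.5823 -0.2249  0.2016] F [-0.1  0.9 -0.6] T [-0.01  0.01  0.03] az -109.1 tilt [0.0009 0.    ] j [-0.55  0.67  1.28  1.55 -0.64  1.41 -1.13] g 1.002
(np.float64(249.01651167622072), np.float64(201.01748661612302))
```

View pics/w18c.png

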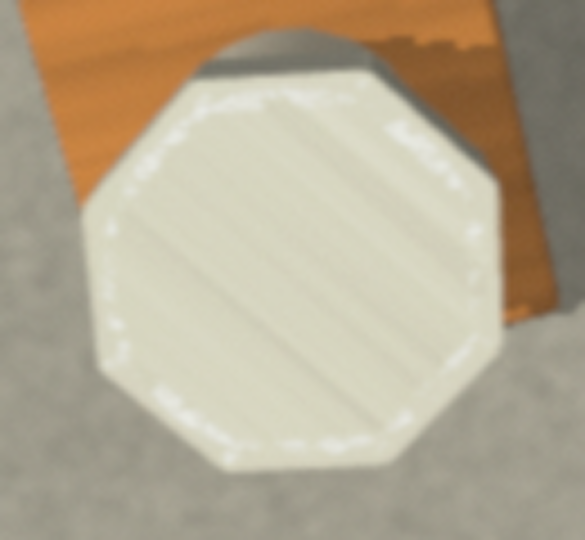

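```bash
python3 -c "
from h import *
im=cv2.imread('pics/w18.png')
octa('wrist',im,np.load('pics/w18.npy'),.118,(195,150,305,262),178)
a=snap('side','d18');b=snap('scene','s18')
cv2.imwrite('pics/ds18.png',cv2.resize(np.hstack([a[230:330,230:340],b[150:250,100:210]]),None,fx=3.5,fy=3.5,interpolation=2))"
```

```text
centre [ 0.5803 -0.2244] circ [ 580.5 -224.6] 35.49624252319336 flat az 29.500000000000004 half width 0.033123434573481075
```

View pics/ds18.png

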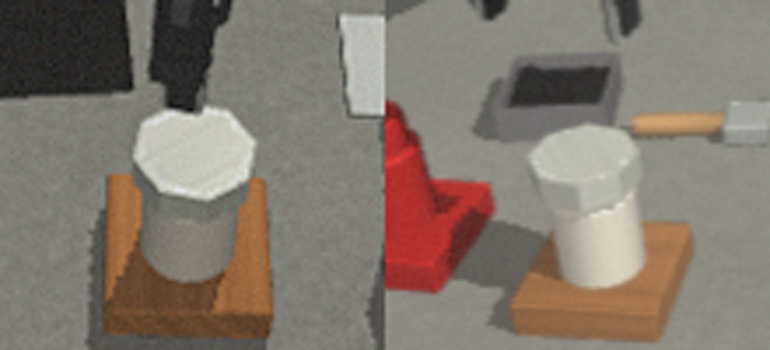

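```bash
python3 -c "
from h import *
to([.5808,-.2244,.102],yawq(-105.5))"
```

```text
row [-0.0002  0.0005  0.0974] [-0.0002  0.0028 -0.0622] clk 28.625 j [-0.55  0.67  1.28  1.55 -0.64  1.41 -1.13]
```

```bash

python3 -m handwheel '[[[0,0.0005,0.05,0,0.002,-0.062,0.0854],[0,0.0005,0.097,0,0.002,-0.062,0.0854],[0,0.0005,0.097,0,0.002,-0.062,0.0854],[0,0.0005,0.097,0,0.002,-0.062,0.0854]]]' 80 >/dev/null;python3 st.py
python3 -m handwheel '[[[0,0,0,0,0,0,0.06],[0,0,0,0,0,0,0.06],[0,0,0,0,0,0,0.06]]]' 80 >/dev/null;python3 st.py
python3 -m handwheel '[[[0,0,0,0,0,0.02,0.06],[0,0,0,0,0,0.02,0.06]]]' 80 >/dev/null;python3 st.py
```

```text
clk 29.12 pos [ 0.5819 -0.2256  0.1051] F [-0.6 -0.4  0.1] T [-0.04 -0.02 -0.05] az -105.5 tilt [ 0.0014 -0.0013] j [-0.51  0.74  1.17  1.66 -0.71  1.24 -1.03] g 0.997
clk 29.50 pos [ 0.5833 -0.2237  0.1063] F [-2.1  5.1 12.3] T [2.26 0.14 0.33] az -105.4 tilt [0.0044 0.0021] j [-0.51  0.73  1.17  1.65 -0.71  1.24 -1.03] g 0.738
clk 29.75 pos [ 0.5832 -0.2237  0.1064] F [-2.8  6.2 12.4] T [2.09 0.43 1.05] az -106.5 tilt [0.0039 0.0017] j [-0.52  0.74  1.18  1.65 -0.72  1.25 -1.04] g 0.741
```

```bash

python3 -m handwheel '[[[0,0,0,0,0,0,0.0854],[0,0,0,0,0,0,0.0854],[0,0,0,0,0,0,0.0854],[0,0,-0.05,0,0,0,0.0854],[0,0,-0.1,0,0,0,0.0854],[0,0,-0.1,0,0,0,0.0854]]]' 80 >/dev/null;python3 st.py
python3 -c "
from h import *
im=snap('wrist','w19')
octa('wrist',im,np.load('pics/w19.npy'),.118,(195,145,310,262),178)
snap('scene','s19');snap('side','d19')"
```

```text
clk 30.50 pos [ 0.5826 -0.2266  0.2075] F [ 0.  -0.9 -0.7] T [ 0.01 -0.03 -0.09] az -106.7 tilt [ 0.0061 -0.0025] j [-0.55  0.64  1.26  1.55 -0.62  1.4  -1.1 ] g 1.0
centre [ 0.5804 -0.2243] circ [ 580.3 -224.4] 35.31858444213867 flat az 29.999999999999996 half width 0.033022056527516636
```

View pics/s19.png

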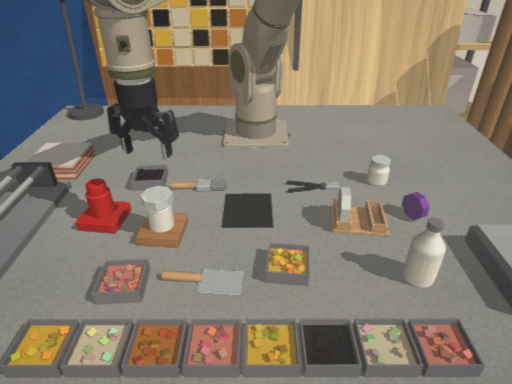

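View pics/w19.png

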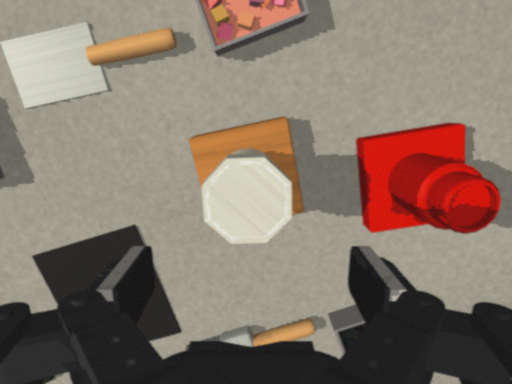

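```bash
python3 -c "
from workcell import manip
print(manip.hand_in())"
```

```text
the job is handed in; nothing more can be done
None
```

I took the smaller lid out of the rack, laid it top side up on the mat and let go. I then took it by its rim, set it on the jar, turned it back until it dropped in and met the stop, and screwed it down about 3 rad. I handed the job in at about 30.7 s.

**What the last checks showed**
- **Home:** the height stopped changing over the last 0.5 rad or so of turning, which means the ceiling is on the rim. I did not measure that gap directly with a camera.
- **Tight:** a final test grip met 1.05 N m within about 1°. After release the lid stayed at the same angle, to within the 0.5° I can read from the picture.
- **Centred:** the wrist camera put the lid at (0.580, −0.224). My jar estimate was (0.581, −0.2245), so it is centred to within the camera's roughly 2 mm.
- **Bystanders:** the wide lid and the other things look unmoved in the last scene picture, and the gripper was open and clear of everything.

**What went less well**
- **Torque over the limit:** it passed the 1.2 N m caution three times for a moment. It reached about 1.3 at the back stop, 1.9 at the first tightening and 1.4 at the second. The end stop still held on the final test.
- **Loosened once:** my first back-off turned the lid about 6° loose, so I gripped it again and retightened it.
- **Lid sat off-centre in the grip:** it was about 1.5 mm off, so there were side forces of up to about 13 N while screwing.
- **First laying pose out of reach:** the arm could not reach it, so I laid the lid down from the side.

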